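# Hold the stereo's cover open for the repairer

### The arm

A 7-joint arm with a two-finger parallel gripper is mounted at the origin on the work surface. World frame = base frame: x ahead of the robot, y to its left, z up, the work surface at z = 0. Lengths are in m, angles in degrees, forces in N, time in s.
With the tool pointing down it reaches from about 0.425 to 0.875 m from the base axis. Payload 4.7 kg.
Tool frame: the origin (TCP) lies midway between the tips of the shut fingers; the grasp point (between the pads) lies env.grip_point_offset behind it (env.grip_point_offset is the distance from the TCP to the grasp point, in m); x points along the fingers, y is the direction in which the jaws open and shut, and the axes are right-handed (so a half turn about x gives the same grasp; the last joint's range is limited). The gripper opens to 87 mm and grips with 3 to 60 N. Pads are 19 mm wide; open, the fingers measure 117 mm over their backs; the gripper's body (75 mm by 190 mm) begins 51 mm behind the grasp point.
Start: joints at [77.756, 18.392, -4.016, 83.108, 1.295, 78.541, -3.26], TCP at [0.147, -0.633, 0.223] pointing down, gripper open.
Joint ranges: [-163.93, 163.93], [-17.29, 119.83], [-79.2, 71.16], [3.27, 140.29], [-89.18, 269.18], [5.43, 117.66], [-154.24, 154.24]. Speed limits (degrees/s): [147.25, 147.25, 180, 180, 180, 180, 180].

### API

Orientations are given as [roll, pitch, yaw] about the fixed x, y, z axes, in that order (R = Rz(yaw) Ry(pitch) Rx(roll)).
In Python, from cell import readout, read_camera, camera_params, sign_off, spot_in, pinpoint, env gives the robot as it stands.
- The arm moves only by the shell command python3 -m pendant 'ROWS' [OPENING] [FORCE]. ROWS is a JSON object of lists of equal length, an entry for each row: "xyz": the shift along the world's x, y, z in m, a list of three; "turn": the turn about the world's z in rad. A call has 1 to 10 rows; each row shifts and turns the pose as measured when the row begins; what a row does not reach is not made up. A row lasts 1/8 s, in which the tool goes at most 62.5 mm and 10.7 degrees, less where a joint would pass 70% of its speed; a pose out of reach is approached as far as the arm can. A call is refused whole if a number of a shift passes 0.0625 or a number of a turn 0.188, either way. A call with a gripper value outside its range is refused whole. OPENING is the opening, from 0 (shut) to 1 (fully open), set as the call begins (- or left out, the last holds). The fingers move at their own pace and stop on an object; FORCE is the grip in N (left out, the last holds). Time passes only in rows, so rows that do not move let the fingers close. It gives the time, the measured TCP pose, the force and the opening at its end, in the units of the state.
- readout.get_obs(): the state, without advancing time (a new reading comes with each control period).
- read_camera(name): name is "side" or "top" or "wrist"; returns the picture (420x560x3 uint8, red, green, blue); there is no depth.
- camera_params(name): a dict with "fx", "fy", "cx", "cy" (pixels), "rvec" (rotation vector, rad) and "tvec" (3), from world to camera coordinates, as OpenCV has them; the wrist camera has in their place "hand_eye" (4x4, takes a point from camera to tool coordinates, whose origin is the TCP and whose axes are the tool frame's). Camera axes: x right, y down, z forward; pixel columns grow to the right and rows downward; lengths in m; the calibration is good to about 2 mm. A picture is of the moment at which its call begins: read the wrist's pose just before it. camera_params takes no time and is no camera call.
- sign_off(): hands the job in, once; it reports no verdict.
Trained networks look in the newest picture that a camera, given by its name, has taken for a name from the list of things; names that differ only in an ending like _2 or _b are one class to them, and where a whole thing is asked for, a point or a joint stands for the part that bears it (a point fixed in the world has none). Each returns a list of dicts, best first, with "score" (0 to 1); they miss things now and then, are a little off and sometimes report something else, mostly with a low value. They report only what shows in the picture. A call takes as long as a camera call.
- spot_in(camera, name): "at" ([x, y, z] in m, in the coordinates of the camera as it stood for that picture, good to about 4 mm: the middle of the surface that is visible of it).
- pinpoint(camera, name): "at" ([x, y, z] in m, in the coordinates of the camera as it stood for that picture, good to about 4 mm: a listed point, or the origin of a listed thing).
The state is a dict: "time_s": time; "qpos": joint angles; "joint_velocities": joint speeds; "effort": joint torques, N m; "tool_pos": TCP position; "tool_rot": TCP orientation; "force": force on the tool from outside, world axes, zero at the start; "wrist_torque": the same for the moment, N m; "grip_width": finger opening in m.
Only numpy, scipy, OpenCV 4.12 (cv2) and the standard library are available. Lean on these libraries where they do the work, as an engineer would, in place of code of your own. Each camera call takes 0.05 s, during which the arm holds its last target.

### The job

At the repair table, first clear the screwdriver off the stereo's top cover and put it in the shallow metal tray, lying inside it. Then lift the cover and hold it open at about 45 degrees, so that the repairer can look in; a spring pulls it shut, so finish with the cover still held at that angle, not let go. Leave the meter, the pliers and the tape roll where they are.

Things in the scene. Friction and masses are not known exactly. Their poses are not given: they have to be found in the camera images.
- stereo: black box-shaped compact stereo standing fixed on the table, 240 mm deep (its x) by 300 mm wide (its y) by 110 mm high without the cover; origin at the centre of its underside; x points from its front (three round knobs) to its back; its top is closed by the hinged cover
- cover (a joint): opening angle of the stereo's cover: 0 closed and level, 0.785 is 45 degrees, up to 1.4. The cover is a dark steel plate 240 x 300 x 10 mm, mass about 0.4 kg, hinged along the stereo's upper back edge; its front edge lifts. A spring and its weight always pull it shut: about 3 to 5 N at the handle, square to its swing radius (up to 9 N if pulled straight up at 45 degrees)
- cover_handle (a point): middle of the round steel grab bar on the cover, 12 mm in diameter and 100 mm long, parallel to the hinge; bar centre is 35 mm above the cover's top face and 30 mm from its front edge. The bar stands on two end posts, free below and on both sides between them. The axes turn with the cover: y along the bar, z out of the cover's top face. When shut the bar's centre is 155 mm above the table
- cover_hinge (a point): point on the hinge axis, midway along it, at the back of the cover's underside, 110 mm above the table; y along the hinge axis. In this frame, which turns with the cover, the middle of the bar is at x = -210 mm, z = +45 mm. The cover turns about +y as it opens
- screwdriver_grip (a point): centre of the screwdriver's handle, half-way up. The screwdriver is 180 mm long: a plain amber handle 90 mm long and 26 mm in diameter, and a steel shank 6 mm in diameter; 90 g. It starts lying on the cover between handle bar and hinge, roughly parallel to the bar, so this point is 133 mm above the table. x points from handle to tip; the handle reaches 54 mm behind this point and 36 mm ahead of it; its balance point lies in the handle, close to this point
- screwdriver_tip (a point): tip of the screwdriver's blade, 126 mm ahead of the handle's centre point along the tool's axis
- tray: shallow open steel tray fixed on the table, 260 mm (its x) by 180 mm (its y) by 30 mm high, walls and floor 4 mm thick; origin at the centre of its underside; empty at the start. It stands to the left or the right of the stereo
- meter: grey hand meter with a dial lying on the table left of the work, 150 x 75 x 38 mm, origin under its centre; leave alone
- pliers: pliers lying on the table right of the work, 160 mm long, 70 mm wide, 15 mm high, origin at the pivot; leave alone
- tape: black roll of tape lying flat behind the work, 70 mm across, 20 mm high, origin under its centre; leave alone

How it is judged (in metres and radians):
On the way, in this order (a step that is already met when the one before it is completed fails the run):
1. the screwdriver lies in the tray, let go (x of screwdriver_grip in the frame of tray between -0.13 and 0.13 m and y of screwdriver_grip in the frame of tray between -0.09 and 0.09 m and z of each of screwdriver_grip, screwdriver_tip in the frame of tray below 0.032 m and x of screwdriver_tip in the frame of tray between -0.13 and 0.13 m and y of screwdriver_tip in the frame of tray between -0.09 and 0.09 m and contact force between screwdriver and the fingers below 0.1 N and contact force between screwdriver and the arm below 0.1 N), for 0.2 s.
2. the robot holds the cover open at about 45 degrees (value of joint cover between 0.663 and 0.908 rad and contact force between any of the fingers, the arm and cover above 1 N), for 0.3 s.
At the end, for the whole second after the job is handed in: The robot holds the cover (over 1 N), steady (under 0.1 rad/s), at 45 degrees give or take 7 (0.663 to 0.908 rad); the screwdriver rests in the tray, handle centre and tip inside its outline and under 32 mm above its underside, touching neither robot nor cover; bystanders moved under 30 mm (all of step 1 and all of step 2 and velocity of joint cover between -0.1 and 0.1 rad/s and linear speed of screwdriver below 0.03 m/s and contact force between screwdriver and cover below 0.1 N); the arm keeps its last pose, push and grip.
It fails at once if the meter is disturbed (distance of meter from where it was at the start of the episode above 0.03 m).
It fails at once if the pliers is disturbed (distance of pliers from where it was at the start of the episode above 0.03 m).
It fails at once if the tape roll is disturbed (distance of tape from where it was at the start of the episode above 0.03 m).
It also fails if it takes over 51 s, if anything falls off the work surface, if the arm or the gripper's body presses on something with over 40 N, if the wrist force passes 120 N, or if a joint passes its speed limit or range.

## Working session

There is one attempt and no reset: what is moved stays moved. The work goes in short steps, Python scripts to look and compute and a shell command to move; the robot and the scene stay as the last step left them, time stands still between calls to the robot, and variables do not carry over. Pictures are saved under pics/ and viewed, and the job is handed in when it is done.

```bash
mkdir -p pics; ls
cat > h.py <<'E'
import numpy as np, cv2
from scipy.spatial.transform import Rotation as R
from cell import readout, read_camera, camera_params, sign_off, spot_in, pinpoint, env
def shot(cam,fn):
    im=read_camera(cam); cv2.imwrite('pics/'+fn,cv2.cvtColor(im,cv2.COLOR_RGB2BGR)); return im
def w(cam,p,obs=None):
    c=camera_params(cam); p=np.array(p)
    if cam=='wrist':
        q=(np.array(c['hand_eye'])@np.r_[p,1])[:3]
        return R.from_euler('xyz',obs['tool_rot'],degrees=True).apply(q)+obs['tool_pos']
    return cv2.Rodrigues(np.array(c['rvec']))[0].T@(p-np.array(c['tvec']).ravel())
E
python3 - <<'E'
from h import *
o=readout.get_obs(); print(o, env.grip_point_offset)
for c in ['top','side']: shot(c,c+'0.png')
for c in ['top','side']:
  for n in ['screwdriver_grip','screwdriver_tip','tray','cover_handle','cover_hinge','stereo']:
    print(c,n,[(round(d['score'],2),w(c,d['at']).round(3)) for d in pinpoint(c,n)[:2]], {k for d in pinpoint(c,n)[:1] for k in d} if n=='tray' else '')
E
```

```text
pics
{'time_s': 0.0, 'qpos': array([77.75695013, 18.43908501, -4.01487989, 83.17443791,  1.29627238,
       78.53984234, -3.25957316]), 'joint_velocities': array([ 0.01215517,  0.0141127 ,  0.09567979, -0.03777067, -0.0046098 ,
        0.00287633,  0.02758937]), 'effort': array([-1.03462600e-03, -4.91289318e+01, -4.04264303e-01, -3.12529850e+01,
       -6.37701130e-02,  4.36935062e-02,  1.88181325e-04]), 'tool_pos': array([ 0.14659401, -0.63269516,  0.2214652 ]), 'tool_rot': array([-86.22236399,  89.89170866, 106.83048773]), 'force': array([0.62578632, 0.64034389, 1.42377182]), 'wrist_torque': array([0.0715405 , 0.02607296, 0.0220357 ]), 'grip_width': 0.08668521140840309} 0.0187
top screwdriver_grip [(0.83, array([0.584, 0.158, 0.134]))] 
top screwdriver_tip [(0.74, array([0.657, 0.256, 0.13 ])), (0.6, array([ 0.799, -0.029, -0.001]))] 
top tray [(0.88, array([ 0.553, -0.253,  0.001])), (0.64, array([ 0.57,  0.22, -0.  ]))] {'at', 'score'}
top cover_handle [(0.98, array([0.483, 0.241, 0.153])), (0.41, array([0.584, 0.158, 0.139]))] 
top cover_hinge [(0.81, array([0.679, 0.18 , 0.111])), (0.46, array([0.483, 0.242, 0.154]))] 
top stereo [(0.98, array([0.568, 0.218, 0.   ]))] 
side screwdriver_grip [(0.52, array([0.583, 0.156, 0.132]))] 
side screwdriver_tip [(0.54, array([0.662, 0.261, 0.133]))] 
side tray [(0.9, array([ 0.556, -0.261, -0.002]))] {'at', 'score'}
side cover_handle [(0.7, array([0.484, 0.245, 0.158]))] 
side cover_hinge [(0.77, array([0.688, 0.177, 0.114])), (0.44, array([0.568, 0.217, 0.001]))] 
side stereo [(0.77, array([ 0.57 ,  0.216, -0.001]))]
```

View pics/top0.png

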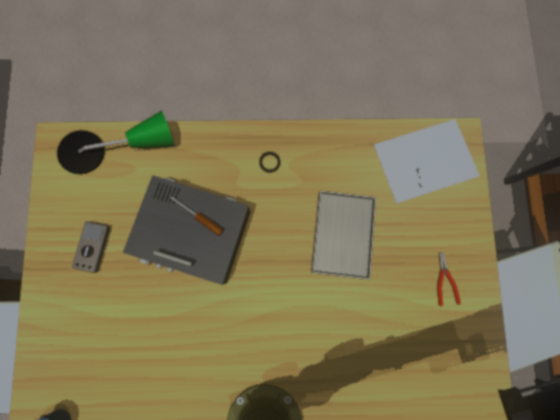

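View pics/side0.png

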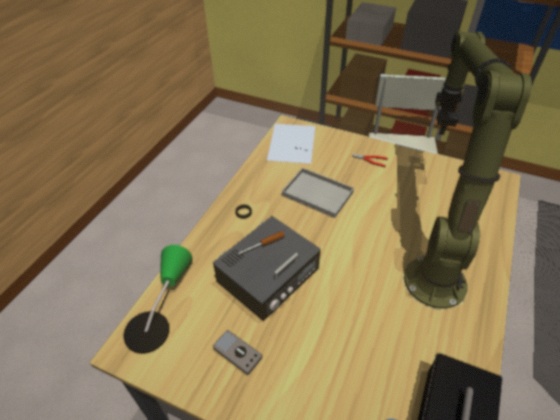

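Run:
```python
from h import *
o=readout.get_obs(); print(o['time_s'])
print(R.from_euler('xyz',o['tool_rot'],degrees=True).as_matrix().round(2))
for n in ['meter','pliers','tape']:
    print(n,[(round(d['score'],2),w('top',d['at']).round(3)) for d in pinpoint('top',n)[:1]])
c=camera_params('top')
for p in [[.584,.158,.133],[.66,.258,.133],[.483,.242,.155],[.554,-.256,0]]:
    print(cv2.projectPoints(np.array([p]),np.array(c['rvec']),np.array(c['tvec']),np.array([[c['fx'],0,c['cx']],[0,c['fy'],c['cy']],[0,0,1]]),None)[0].ravel().round())
```

```text
0.8
[[-0.    0.23 -0.97]
 [-0.   -0.97 -0.23]
 [-1.    0.    0.  ]]
meter [(0.57, array([0.529, 0.538, 0.002]))]
pliers [(0.55, array([ 0.437, -0.571, -0.002]))]
tape [(0.6, array([ 0.794, -0.029,  0.002]))]
[206. 222.]
[172. 197.]
[174. 258.]
[342. 235.]
```

The top view shows the stereo (centre about 187,230) with the screwdriver across the cover from (222,232) to (170,197). The bar is at (174,258) and the tray at (342,235). The side view agrees, and the network points project onto the right pixels. The screwdriver's yaw is about 53°, the stereo's about -18° and the tray's about -4°. I'll approach in an outward arc.

```bash
python3 -m pendant '{"xyz":[[0.045,0.035,0.012],[0.045,0.035,0.012],[0.045,0.035,0.012],[0.045,0.035,0.012],[0.045,0.035,0.012],[0.045,0.035,0.012],[0.045,0.035,0.012],[0.045,0.035,0.0]],"turn":[0.06,0.06,0.06,0.06,0.06,0.06,0.06,0.06]}' 1 20
```

```text
time_s: 1.95
tool_pos: [0.5097, -0.3475, 0.3099]
tool_rot: [55.5, 89.7, -83.9]
force: [1.3, -0.7, -1.0]
grip_width: 0.087
```

```bash
python3 -m pendant '{"xyz":[[0.008,0.052,-0.003],[0.008,0.052,-0.003],[0.008,0.052,-0.003],[0.008,0.052,-0.003],[0.008,0.052,-0.003],[0.008,0.052,-0.003],[0.008,0.052,-0.003],[0.008,0.052,-0.003],[0.008,0.052,-0.003],[0.002,0.02,-0.003]],"turn":[0.02,0.02,0.02,0.02,0.02,0.02,0.02,0.02,0.02,0.02]}'
cat > look.py <<'E'
from h import *
import sys
o=readout.get_obs(); M=R.from_euler('xyz',o['tool_rot'],degrees=True).as_matrix()
print(o['time_s'],o['tool_pos'].round(4),'approach',M[:,0].round(3),'jawyaw',np.degrees(np.arctan2(M[1,1],M[0,1])).round(1),'w',round(o['grip_width'],4),'F',o['force'].round(1),'q',o['qpos'].round(0))
cam=sys.argv[1]; shot(cam,sys.argv[2])
for n in sys.argv[3:]:
    print(n,[(round(d['score'],2),w(cam,d['at'],o).round(4)) for d in pinpoint(cam,n)[:2]])
E
python3 look.py wrist w1.png screwdriver_grip screwdriver_tip cover_handle cover_hinge
```

```text
time_s: 3.2
tool_pos: [0.5871, 0.1597, 0.2801]
tool_rot: [103.1, 89.5, -24.2]
force: [-0.0, 0.2, 0.1]
grip_width: 0.0869
3.2 [0.5871 0.1597 0.2801] approach [ 0.008 -0.004 -1.   ] jawyaw -37.2 w 0.0869 F [-0.   0.2  0.1] q [ 17.  16. -43.  83.  11.  84. -63.]
screwdriver_grip [(0.88, array([0.5878, 0.156 , 0.1368]))]
screwdriver_tip [(0.85, array([0.6609, 0.2591, 0.1356]))]
cover_handle [(0.89, array([0.4863, 0.2444, 0.1585]))]
cover_hinge [(0.97, array([0.6813, 0.1789, 0.111 ])), (0.39, array([0.5702, 0.2203, 0.0029]))]
```

View pics/w1.png

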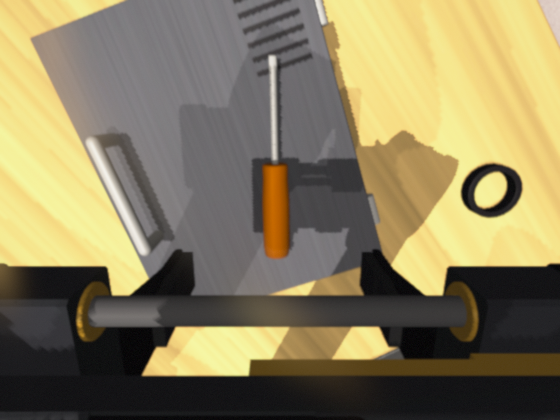

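The wrist view shows the screwdriver upright in the image at column ~275, with the handle at rows 165-257. It lies midway between the fingers (175 and 375), so it is aligned. I'll descend.

```bash
python3 -m pendant '{"xyz":[[-0.001,-0.002,-0.045],[0,0,-0.045],[0,0,-0.04],[0,0,-0.015],[0,0,-0.005],[0,0,0]],"turn":[0,0,0,0,0,0]}'
```

```text
time_s: 4.2
tool_pos: [0.5923, 0.1357, 0.1304]
tool_rot: [89.7, 88.8, -39.3]
force: [0.1, -0.5, 1.0]
grip_width: 0.0866
```

```bash
python3 look.py wrist w2.png screwdriver_grip screwdriver_tip
```

```text
4.2 [0.5923 0.1357 0.1304] approach [ 0.016 -0.013 -1.   ] jawyaw -39.0 w 0.0866 F [ 0.1 -0.5  1. ] q [ 17.  21. -40.  96.  15.  68. -66.]
screwdriver_grip [(0.9, array([0.5911, 0.1553, 0.1366]))]
screwdriver_tip []
```

View pics/w2.png

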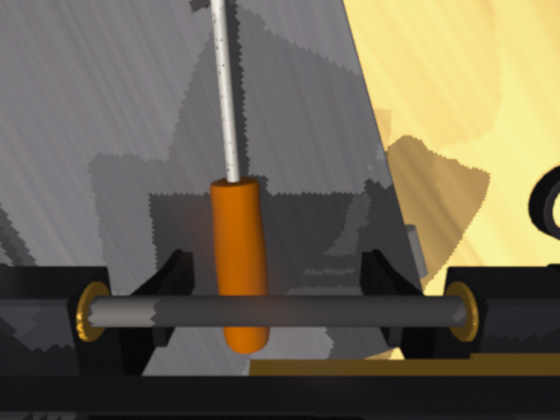

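The descent drifted about 22 mm: the handle is now at column ~245 and tilted about 3°. I'll correct that.

```bash
python3 -m pendant '{"xyz":[[-0.004,0.011,0],[-0.003,0.010,-0.002],[0,0,-0.002],[0,0,0]],"turn":[0.02,0.02,0,0]}'; python3 look.py wrist w3.png screwdriver_grip
```

```text
time_s: 4.85
tool_pos: [0.5854, 0.1612, 0.1286]
tool_rot: [98.6, 88.6, -27.8]
force: [-0.4, -1.0, 0.6]
grip_width: 0.0873
4.85 [0.5854 0.1612 0.1286] approach [ 0.021 -0.011 -1.   ] jawyaw -36.3 w 0.0873 F [-0.4 -1.   0.6] q [ 15.  21. -41.  96.  16.  68. -66.]
screwdriver_grip [(0.68, array([0.5884, 0.1559, 0.1376])), (0.46, array([0.5715, 0.2196, 0.002 ]))]
```

View pics/w3.png

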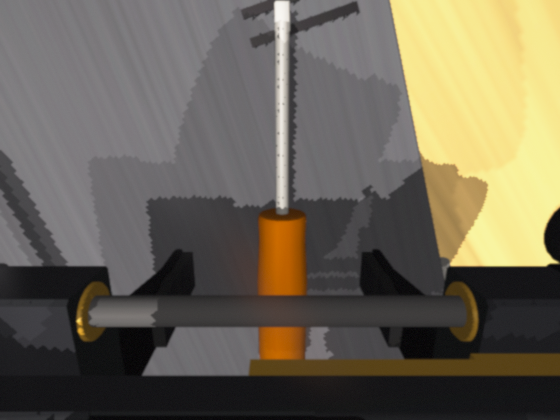

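The handle is now centred at column ~283 and upright. I'll close the gripper.

```bash
python3 -m pendant '{"xyz":[[0,-0.001,-0.002],[0,0,0],[0,0,0],[0,0,0],[0,0,0],[0,0,0]],"turn":[0,0,0,0,0,0]}' 0 25; python3 look.py wrist w4.png
```

```text
time_s: 5.7
tool_pos: [0.5859, 0.1589, 0.1265]
tool_rot: [98.2, 88.6, -28.3]
force: [-0.8, 0.2, -0.4]
grip_width: 0.0345
5.7 [0.5859 0.1589 0.1265] approach [ 0.021 -0.011 -1.   ] jawyaw -36.5 w 0.0345 F [-0.8  0.2 -0.4] q [ 16.  21. -41.  96.  16.  68. -66.]
```

```bash
python3 -m pendant '{"xyz":[[0,0,0],[0,0,0]],"turn":[0,0]}'; python3 -m pendant '{"xyz":[[0,0,0.02],[0,0,0.03],[0,0,0.04],[0,-0.01,0.03]],"turn":[0,0,0,0]}';python3 look.py wrist w5.png
```

```text
time_s: 6.0
tool_pos: [0.5859, 0.1589, 0.1265]
tool_rot: [98.3, 88.6, -28.2]
force: [-0.6, -1.0, -0.5]
grip_width: 0.0241
time_s: 6.5
tool_pos: [0.5838, 0.1497, 0.2512]
tool_rot: [95.0, 88.8, -31.3]
force: [0.0, 0.3, -0.5]
grip_width: 0.0244
6.5 [0.5838 0.1497 0.2512] approach [ 0.018 -0.011 -1.   ] jawyaw -36.3 w 0.0244 F [ 0.   0.3 -0.5] q [ 18.  16. -43.  87.  12.  81. -62.]
```

View pics/w5.png

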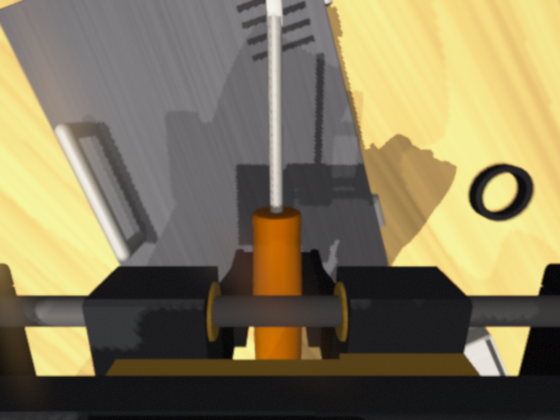

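The handle is held between the fingers (24 mm opening) and the screwdriver has lifted clear of the cover. Next is the tray.

```bash
python3 -m pendant '{"xyz":[[-0.007,-0.045,0],[-0.007,-0.045,0],[-0.007,-0.045,0],[-0.007,-0.045,0],[-0.007,-0.045,0],[-0.007,-0.045,0],[-0.007,-0.045,0],[-0.007,-0.045,0],[-0.007,-0.03,0],[0,0,0]],"turn":[-0.11,-0.11,-0.11,-0.11,-0.11,-0.11,-0.11,-0.11,-0.11,0]}';python3 look.py wrist w6.png tray screwdriver_grip screwdriver_tip
```

```text
time_s: 7.8
tool_pos: [0.5209, -0.2508, 0.2688]
tool_rot: [120.9, 87.6, -63.9]
force: [-0.7, 0.9, -1.0]
grip_width: 0.0236
7.8 [ 0.5209 -0.2508  0.2688] approach [ 0.018 -0.037 -0.999] jawyaw -94.8 w 0.0236 F [-0.7  0.9 -1. ] q [ 43.   8. -23.  91.   5.  80. -76.]
tray [(0.85, array([ 5.527e-01, -2.560e-01,  5.000e-04]))]
screwdriver_grip [(0.72, array([ 0.5246, -0.2528,  0.2776]))]
screwdriver_tip []
```

View pics/w6.png

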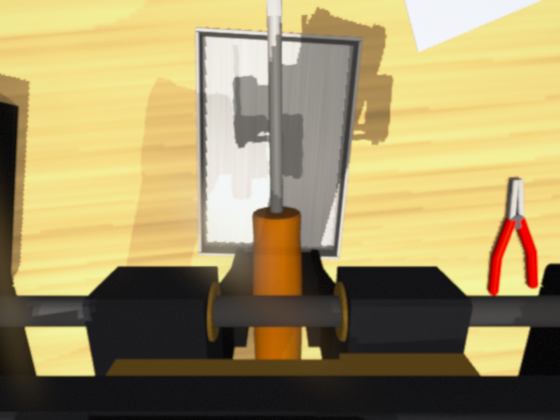

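The screwdriver is above the tray, parallel to its long side; the tray spans columns 200-355. I'll go down in two stages.

```bash
python3 -m pendant '{"xyz":[[0,0,-0.04],[0,0,-0.04],[0,0,-0.04],[0,0,-0.04],[0,0,-0.02],[0,0,-0.01],[0,0,0]],"turn":[0,0,0,0,0,0,0]}'
```

```text
time_s: 8.88
tool_pos: [0.5277, -0.2333, 0.0768]
tool_rot: [131.0, 87.5, -52.0]
force: [0.0, 0.1, -0.8]
grip_width: 0.0245
```

```bash
python3 -m pendant '{"xyz":[[-0.006,-0.012,-0.01],[-0.005,-0.012,-0.02],[0,-0.002,-0.015],[0,-0.002,-0.01],[0,0,0]],"turn":[-0.01,-0.01,0,0,0]}'; python3 look.py wrist w7.png tray screwdriver_grip; python3 look.py side s7.png tray screwdriver_grip screwdriver_tip
```

```text
time_s: 9.5
tool_pos: [0.5184, -0.2649, 0.023]
tool_rot: [133.6, 87.1, -50.7]
force: [-0.1, -1.6, -0.7]
grip_width: 0.0243
9.5 [ 0.5184 -0.2649  0.023 ] approach [ 0.032 -0.039 -0.999] jawyaw -94.3 w 0.0243 F [-0.1 -1.6 -0.7] q [ 42.  20. -21. 107.  11.  52. -79.]
tray [(0.87, array([ 0.5535, -0.2589, -0.0024]))]
screwdriver_grip []
9.65 [ 0.5195 -0.2647  0.0242] approach [ 0.034 -0.04  -0.999] jawyaw -94.3 w 0.0241 F [ 0.4  0.3 -0.2] q [ 42.  20. -21. 107.  11.  52. -79.]
tray [(0.86, array([ 0.5548, -0.2617,  0.0017]))]
screwdriver_grip [(0.38, array([ 0.5163, -0.261 ,  0.031 ]))]
screwdriver_tip []
```

View pics/w7.png

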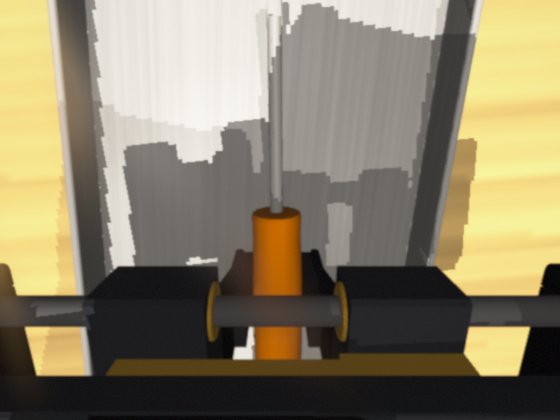

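View pics/s7.png

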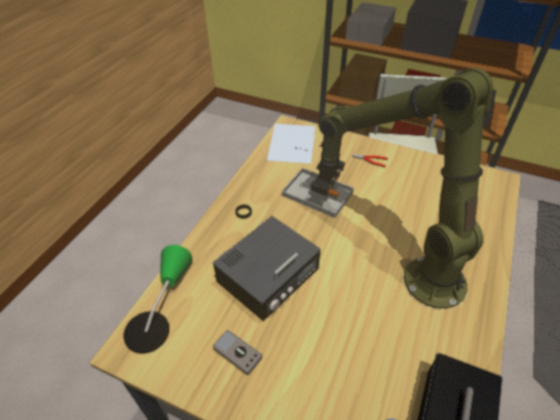

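The screwdriver is inside the tray, about 12 mm above its resting height. I'll lower it and let go.

```bash
python3 -m pendant '{"xyz":[[0,0.003,-0.007],[0,0.002,-0.005],[0,0,-0.002],[0,0,0]],"turn":[0,0,0,0]}'; python3 -m pendant '{"xyz":[[0,0,0],[0,0,0],[0,0,0],[0,0,0]],"turn":[0,0,0,0]}' 0.8
```

```text
time_s: 10.35
tool_pos: [0.5201, -0.2595, 0.0104]
tool_rot: [134.8, 86.9, -49.4]
force: [-1.0, -0.0, 1.9]
grip_width: 0.0243
time_s: 10.85
tool_pos: [0.52, -0.2597, 0.0102]
tool_rot: [135.0, 86.9, -49.2]
force: [-0.4, -0.5, 0.7]
grip_width: 0.0564
```

```bash
python3 -m pendant '{"xyz":[[0,0,0],[0,0,0.01],[0,0,0.02],[0,0,0.04],[0,0,0.05],[0,0,0.05],[0,0,0.04]],"turn":[0,0,0,0,0,0,0]}' 0.8; python3 look.py wrist w8.png tray screwdriver_grip screwdriver_tip
```

```text
time_s: 11.72
tool_pos: [0.517, -0.2578, 0.2261]
tool_rot: [133.3, 87.2, -50.9]
force: [0.1, -1.4, -0.9]
grip_width: 0.0699
11.725 [ 0.517  -0.2578  0.2261] approach [ 0.031 -0.038 -0.999] jawyaw -94.2 w 0.0699 F [ 0.1 -1.4 -0.9] q [ 44.   9. -23.  95.   5.  74. -74.]
tray [(0.69, array([ 0.5527, -0.2539,  0.001 ]))]
screwdriver_grip [(0.8, array([ 0.52  , -0.2603,  0.0205]))]
screwdriver_tip [(0.87, array([ 0.6444, -0.2653,  0.021 ]))]
```

View pics/w8.png

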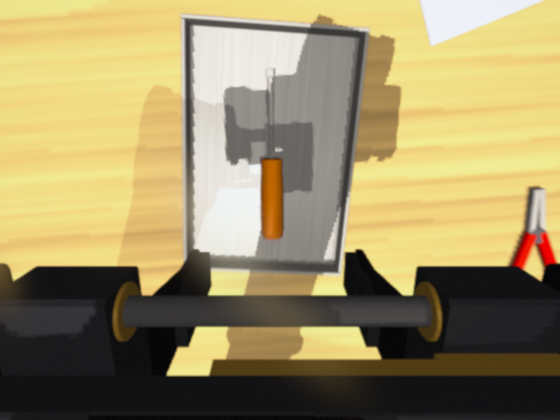

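The screwdriver lies in the tray, with its handle at (272,197) and tip at (270,70), well inside the walls. Now the bar.

```bash
python3 -m pendant '{"xyz":[[-0.003,0.05,0.02],[-0.003,0.05,0.02],[-0.003,0.05,0.01],[-0.003,0.05,0.01],[-0.003,0.05,0],[-0.003,0.05,0],[-0.003,0.05,0],[-0.003,0.05,0],[-0.003,0.05,0],[-0.003,0.03,0]],"turn":[0.133,0.133,0.133,0.133,0.133,0.133,0.133,0.133,0.133,0.133]}' 0.8;  python3 -m pendant '{"xyz":[[0,0,0]],"turn":[0]}'; python3 look.py wrist w9.png cover_handle cover_hinge
```

```text
time_s: 13.18
tool_pos: [0.4744, 0.2325, 0.2703]
tool_rot: [124.7, 88.6, 18.9]
force: [0.7, -0.8, -0.2]
grip_width: 0.0692
time_s: 13.3
tool_pos: [0.4724, 0.235, 0.2689]
tool_rot: [128.9, 88.8, 23.4]
force: [0.3, -1.1, 0.6]
grip_width: 0.0695
13.3 [0.4724 0.235  0.2689] approach [ 0.02   0.009 -1.   ] jawyaw -15.5 w 0.0695 F [ 0.3 -1.1  0.6] q [ 19.   4. -50.  96.   4.  80. -47.]
cover_handle [(0.78, array([0.4846, 0.2419, 0.159 ])), (0.57, array([0.6813, 0.1802, 0.1098]))]
cover_hinge [(0.74, array([0.6839, 0.18  , 0.1122]))]
```

View pics/w9.png

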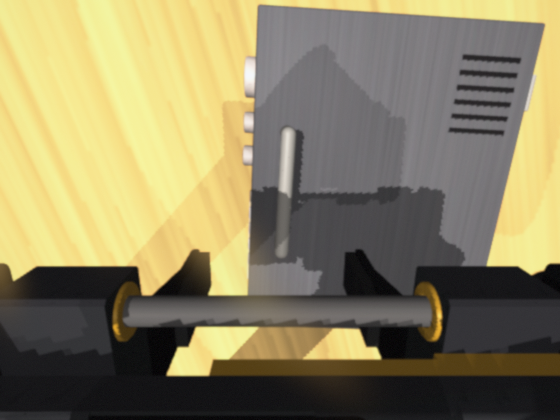

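The bar runs from (288,130) to (282,255), just right of the finger midline and tilted about 3°. I'll correct that and descend part way.

```bash
python3 -m pendant '{"xyz":[[0.006,0.004,-0.03],[0.006,0.004,-0.03],[0,0,-0.02],[0,0,0],[0,0,0]],"turn":[-0.02,-0.02,0,0,0]}' 0.8; python3 look.py wrist w10.png cover_handle
```

```text
time_s: 14.08
tool_pos: [0.4899, 0.2295, 0.1868]
tool_rot: [110.8, 88.7, 1.3]
force: [-1.1, 0.3, 0.4]
grip_width: 0.0695
14.075 [0.4899 0.2295 0.1868] approach [ 0.023  0.001 -1.   ] jawyaw -19.5 w 0.0695 F [-1.1  0.3  0.4] q [ 17.  10. -49. 101.   9.  71. -54.]
cover_handle [(0.84, array([0.4822, 0.2403, 0.1603]))]
```

View pics/w10.png

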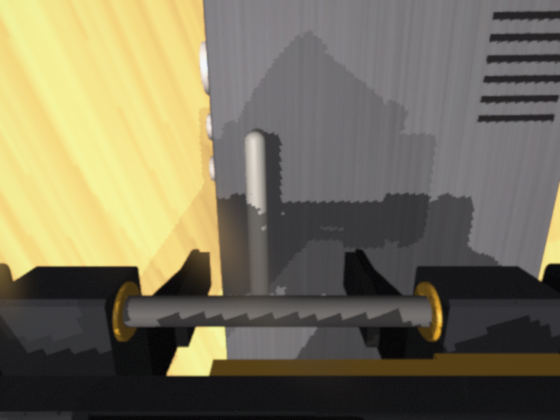

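```bash
python3 -m pendant '{"xyz":[[-0.005,0.008,0],[-0.002,0.004,-0.02],[-0.001,0.002,-0.02],[0,0.001,-0.005],[0,0,0]],"turn":[0.01,0.01,0,0,0]}' 0.8; python3 look.py wrist w11.png cover_handle
```

```text
time_s: 14.8
tool_pos: [0.481, 0.2471, 0.1402]
tool_rot: [111.7, 88.6, 3.6]
force: [0.1, -0.7, -0.4]
grip_width: 0.0696
14.8 [0.481  0.2471 0.1402] approach [ 0.025  0.002 -1.   ] jawyaw -18.1 w 0.0696 F [ 0.1 -0.7 -0.4] q [ 14.  13. -50. 105.  11.  66. -57.]
cover_handle [(0.92, array([0.4816, 0.2423, 0.158 ]))]
```

View pics/w11.png

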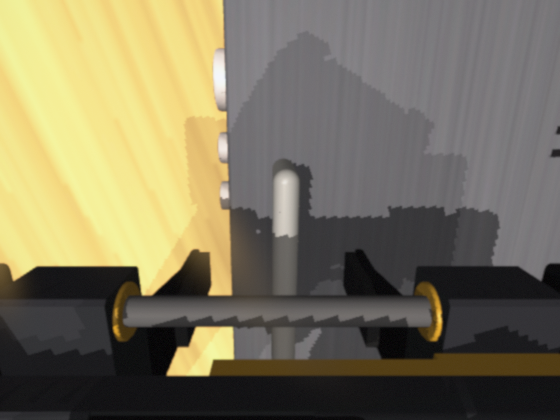

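The bar is centred between the fingers at column ~285 and parallel to the pads. I'll grip it.

```bash
python3 -m pendant '{"xyz":[[0,0,0],[0,0,0],[0,0,0],[0,0,0],[0,0,0],[0,0,0],[0,0,0],[0,0,0]],"turn":[0,0,0,0,0,0,0,0]}' 0 30
```

```text
time_s: 15.9
tool_pos: [0.4846, 0.2465, 0.1427]
tool_rot: [113.2, 88.2, 4.9]
force: [-0.5, 0.5, -1.4]
grip_width: 0.011
```

```bash
python3 -m pendant '{"xyz":[[0.002,-0.0006,0.009],[0.0025,-0.0008,0.009],[0.003,-0.001,0.009],[0.003,-0.001,0.009],[0.0035,-0.001,0.0085],[0.004,-0.0013,0.008],[0.004,-0.0014,0.008],[0,0,0]],"turn":[0,0,0,0,0,0,0,0]}' 0 30; python3 look.py side s12.png cover_handle cover_hinge
```

```text
time_s: 16.9
tool_pos: [0.5064, 0.239, 0.2054]
tool_rot: [115.4, 88.4, 7.2]
force: [1.8, 1.2, -5.6]
grip_width: 0.0111
16.9 [0.5064 0.239  0.2054] approach [ 0.028  0.004 -1.   ] jawyaw -18.2 w 0.0111 F [ 1.8  1.2 -5.6] q [ 16.  12. -49.  98.  10.  74. -54.]
cover_handle [(0.86, array([0.5065, 0.2375, 0.2168]))]
cover_hinge [(0.6, array([0.6872, 0.1754, 0.114 ]))]
```

View pics/s12.png

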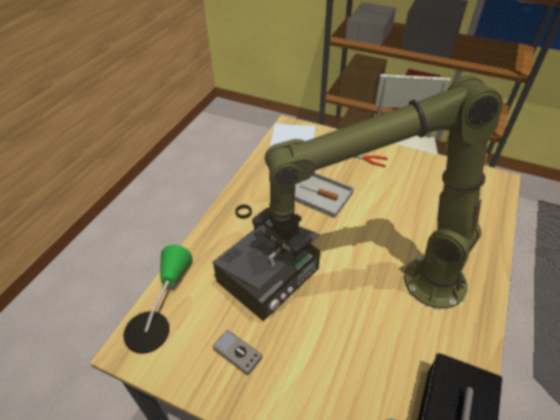

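The cover is lifting: it is open about 18° with the bar still in the fingers, and the screwdriver is at rest in the tray. I'll continue along the arc.

```bash
python3 -m pendant '{"xyz":[[0.0056,-0.0019,0.0096],[0.0061,-0.002,0.0093],[0.0065,-0.0022,0.0089],[0.0069,-0.0023,0.0085],[0.0074,-0.0025,0.0081],[0.0078,-0.0026,0.0077],[0.0082,-0.0027,0.0073],[0,0,0]],"turn":[0,0,0,0,0,0,0,0]}' 0 30; python3 look.py side s13.png cover_handle cover_hinge
```

```text
time_s: 18.05
tool_pos: [0.5542, 0.2229, 0.2676]
tool_rot: [118.3, 88.9, 10.2]
force: [-1.8, 1.7, -4.2]
grip_width: 0.0108
18.05 [0.5542 0.2229 0.2676] approach [ 0.019  0.003 -1.   ] jawyaw -18.1 w 0.0108 F [-1.8  1.7 -4.2] q [ 15.  15. -48.  87.  12.  82. -51.]
cover_handle [(0.84, array([0.5531, 0.2231, 0.2793])), (0.24, array([ 0.5681,  0.2152, -0.0025]))]
cover_hinge [(0.77, array([0.687 , 0.176 , 0.1131]))]
```

The bar has risen 125 mm, which puts the opening at about 40°. About 5° to go.

```bash
python3 -m pendant '{"xyz":[[0.0070,-0.0024,0.0055],[0.0078,-0.0026,0.0053],[0,0,0],[0,0,0],[0,0,0],[0,0,0],[0,0,0],[0,0,0]],"turn":[0,0,0,0,0,0,0,0]}' 0 30; python3 look.py side s14.png cover_handle cover_hinge screwdriver_grip screwdriver_tip; python3 look.py top t14.png cover_handle cover_hinge meter pliers tape screwdriver_grip screwdriver_tip
```

```text
time_s: 19.2
tool_pos: [0.567, 0.2186, 0.2783]
tool_rot: [116.3, 89.1, 8.4]
force: [-3.1, 1.2, -3.3]
grip_width: 0.0112
19.2 [0.567  0.2186 0.2783] approach [ 0.016  0.002 -1.   ] jawyaw -17.9 w 0.0112 F [-3.1  1.2 -3.3] q [ 15.  17. -48.  84.  13.  84. -51.]
cover_handle [(0.56, array([0.5663, 0.2174, 0.2869]))]
cover_hinge [(0.82, array([0.6858, 0.1762, 0.1132]))]
screwdriver_grip [(0.63, array([ 0.5191, -0.2616,  0.0166]))]
screwdriver_tip [(0.67, array([ 0.6446, -0.2679,  0.0187]))]
19.45 [0.567  0.2186 0.2783] approach [ 0.016  0.002 -1.   ] jawyaw -17.9 w 0.0109 F [-3.4  2.4 -3.7] q [ 15.  17. -48.  84.  13.  84. -51.]
cover_handle [(0.68, array([0.564 , 0.2138, 0.2848]))]
cover_hinge [(0.94, array([0.682 , 0.1796, 0.111 ]))]
meter [(0.65, array([0.5289, 0.5349, 0.0027]))]
pliers [(0.91, array([ 0.4375, -0.5709, -0.0013]))]
tape []
screwdriver_grip [(0.61, array([0.568 , 0.2143, 0.2861]))]
screwdriver_tip [(0.58, array([ 0.641 , -0.2707,  0.0147]))]
```

View pics/s14.png

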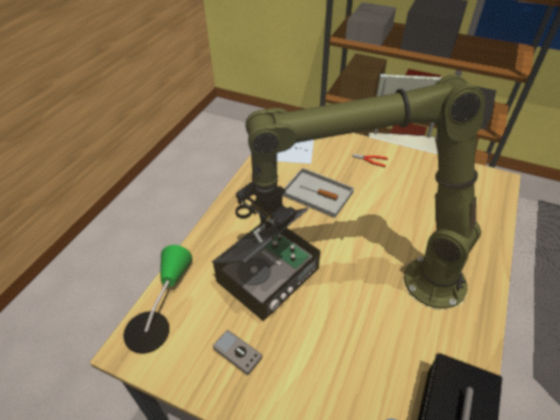

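View pics/t14.png

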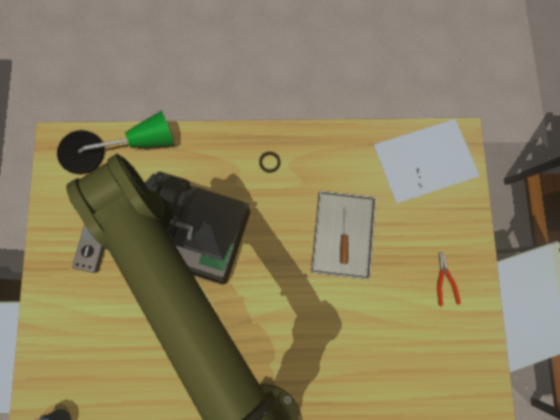

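The side view shows the cover up with the stereo's inside visible, the bar in the fingers, and the screwdriver in the tray. The estimates read 42-44°, so I'll nudge it slightly and check that it is steady.

```bash
python3 -m pendant '{"xyz":[[0.0057,-0.0019,0.004],[0,0,0],[0,0,0],[0,0,0],[0,0,0]],"turn":[0,0,0,0,0]}' 0 30; python3 look.py side s15.png cover_handle cover_hinge;python3 look.py wrist w15.png cover_handle cover_hinge tape; python3 look.py side s16.png screwdriver_grip tape
```

```text
time_s: 20.48
tool_pos: [0.573, 0.2166, 0.2827]
tool_rot: [117.0, 89.1, 9.1]
force: [-3.7, 0.9, -2.3]
grip_width: 0.011
20.475 [0.573  0.2166 0.2827] approach [ 0.015  0.002 -1.   ] jawyaw -17.9 w 0.011 F [-3.7  0.9 -2.3] q [ 15.  17. -48.  83.  13.  84. -51.]
cover_handle [(0.58, array([0.5749, 0.2147, 0.2921]))]
cover_hinge [(0.78, array([0.6838, 0.1741, 0.112 ]))]
20.625 [0.5729 0.2166 0.2827] approach [ 0.015  0.002 -1.   ] jawyaw -17.9 w 0.0105 F [-4.3  1.6 -2. ] q [ 15.  17. -48.  83.  13.  84. -51.]
cover_handle [(0.67, array([0.5742, 0.2129, 0.293 ]))]
cover_hinge [(0.59, array([0.6805, 0.1785, 0.1116]))]
tape [(0.58, array([ 0.7968, -0.033 ,  0.0033]))]
20.825 [0.5729 0.2166 0.2827] approach [ 0.015  0.003 -1.   ] jawyaw -17.9 w 0.0107 F [-3.7  0.6 -3.9] q [ 15.  17. -48.  83.  13.  84. -51.]
screwdriver_grip [(0.49, array([ 0.5163, -0.2571,  0.011 ])), (0.33, array([0.6855, 0.1737, 0.1138]))]
tape [(0.67, array([ 0.8011, -0.028 , -0.0036]))]
```

View pics/w15.png

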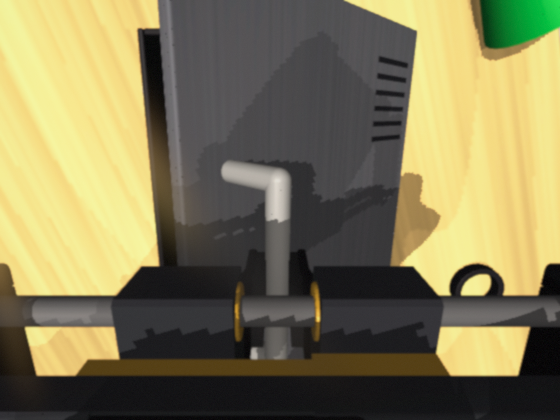

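The wrist view shows the bar gripped mid-length at column ~278 with the cover tilted. Measured angles are now 45-46°, and the pose hasn't changed across the last readings. I'll hand it in.

```bash
python3 -c "
from h import *
sign_off()"
```

```text
the job is handed in; nothing more can be done
```

The screwdriver is in the tray and let go, and the gripper is holding the cover open by its bar at about 45°. I handed the job in at about 21 s; the hand-in reports no verdict.

- **Cover:** the side camera gave about 45° and the wrist camera about 46°. The arm did not move over the last three readings. The bar was gripped at about 11 mm opening, and the force on the tool was about 4–6 N, in line with the spring.
- **Screwdriver:** the side camera put its handle centre at about (0.52, -0.26) and its tip at about (0.64, -0.27). Both are inside the tray outline and about 11–21 mm up, under the 32 mm limit.
- **Meter, pliers and tape:** all read within 10 mm of where they started, which is about the scatter of the measurements.

**Checks that failed or disagreed:**
- The top-camera network missed the tape once; the wrist and side cameras found it.
- The top-camera network once labelled the bar as the screwdriver's handle. The pictures and the side camera contradict that.
- Straight descents drifted sideways by roughly 17–24 mm, so I corrected each one before closing or opening the gripper.

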